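# Lay the last down in its box and shut the lid

### The arm

A 6-joint arm with a two-finger parallel gripper is mounted at the origin on the work surface. World frame = base frame: x ahead of the robot, y to its left, z up, the work surface at z = 0. Lengths are in m, angles in degrees, forces in N, time in s.
With the tool pointing down it reaches from about 0.3 to 0.775 m from the base axis. Payload 14.6 kg.
Tool frame: the origin (TCP) lies midway between the tips of the shut fingers; the grasp point (between the pads) lies 19 mm behind it; z points along the fingers, y is the line along which they close (so a half turn about z gives the same grasp; the last joint's range is limited). The gripper opens to 85 mm and grips with 20 to 120 N. Pads are 22 mm wide; open, the fingers measure 114 mm over their backs; the gripper's body (76 mm by 85 mm) begins 54 mm behind the grasp point. The pads swing forward as they close: fully open they stand 13 mm farther back than shut.
Start: joints at [68.033, 17.183, 87.147, -0, 75.671, -3.816], TCP at [0.171, 0.523, 0.231] pointing down, gripper open.
Joint ranges: [-173.82, 173.82], [-45.26, 126.66], [13.44, 144.39], [-59.66, 239.66], [0, 175.72], [-146.38, 146.38]. Speed limits (degrees/s): [127.2, 127.2, 147.25, 180, 180, 180].

### API

Orientations are given as a 3x3 rotation matrix whose columns are the frame's x, y, z axes.
In Python, from bench import * gives the robot as it stands. The module is installed in compiled form; this text tells all that it offers.
- The arm moves only by the tool send_rows, never from a script. Its argument "series" is a list of rows, each a list of 7 numbers: the shift along the tool's x, y, z in cm, then the turn, a rotation vector about the tool's x, y, z in rad, then the opening in per cent of the stroke, from 0 (shut) to 100 (fully open). In form: [[dx, dy, dz, rx, ry, rz, claw], ...]. A call has 1 to 20 rows; each row shifts and turns the commanded pose from where the row before left it, along the tool's axes as they then stand; what a row does not reach is not made up. A row lasts 1/8 s, in which the tool goes at most 62.5 mm and 10.7 degrees, less where a joint would pass 70% of its speed; a pose out of reach is approached as far as the arm can. A call with a gripper value outside its range is refused whole. The fingers move at their own pace and stop on an object; "newtons" is the grip in N (left out, the last holds). Time passes only in rows, so rows that do not move let the fingers close. It gives the time, the measured TCP pose, the force and the opening at its end, in the units of the state.
- read_state(): the state, without advancing time (a new reading comes with each control period).
- snapshot(name): name is "scene" or "top"; returns (picture, depth): 480x640x3 uint8, red, green, blue; 480x640 float32, m along the optical axis (not along the pixel's ray), 0 where there is no reading.
- camera_params(name): a dict with "fx", "fy", "cx", "cy" (pixels), "eye" and "orientation" of the camera in the world. Camera axes: x right, y down, z forward; pixel columns grow to the right and rows downward; lengths in m; the calibration is good to about 2 mm. A picture is of the moment at which its call begins. camera_params takes no time and is no camera call.
- finish_job(): hands the job in, once; it reports no verdict.
The state is a dict: "time_s": time; "q": joint angles; "joint_velocities": joint speeds; "joint_torque": joint torques, N m; "tool_pos": TCP position; "orientation": TCP orientation; "ft_force": force on the tool from outside, world axes, zero at the start; "wrist_torque": the same for the moment, N m; "finger_gap": finger opening in m.
Only numpy, scipy, OpenCV 4.12 (cv2) and the standard library are available. Lean on these libraries where they do the work, as an engineer would, in place of code of your own. Each camera call takes 0.05 s, during which the arm holds its last target. There are 200 camera calls.

### The job

The shoe last stands upright in the blue box and is too tall for the lid to shut over it. Without picking anything up, push the last over with the fingertips so that it comes to rest lying on its side in the box; then push the open lid over and press it fully shut. Leave the hammer, the tin and the tape roll where they are.

Things in the scene. Friction and masses are not known exactly. Their poses are not given: they have to be found in the camera images.
- box: Blue open-topped box of fluted plastic board, fixed to the bench. Outside 340 (box x) x 236 (box y) x 99 mm high; walls and floor 5 mm thick. Origin: centre of its underside, on the bench. z up, x along the long side, y across it towards the hinge side (within 0.4 rad of the robot's left).
- last: Shoe last, loose off-white plastic foot, 0.4-0.7 kg, 242 long, 78 wide (ball), 59 wide (heel), 126 mm high at the cone, 32 above the rim. Origin: mid-sole; x to the toe, z up from the sole. Stands about 62 mm to box -y of the box's middle, toe along box +x; has room to lie only towards box +y. Pushed sideways near the top it falls over by itself once leant ~35 deg; lying, it is below the rim.
- last_cone (a point): Centre of the flat top of the last's cone (its highest part, at the heel end), 70 mm behind and 126 mm above the last's origin. The top is 28 mm wide (last y) and about 80 mm long (last x); the sides flare to 59 mm at the sole.
- lid (a joint): Angle of the lid about its hinge (rad): 0 fully shut, flat on the rim; 1.57 straight up; starts leaning back at 1.7 to 2.0 (stop at 2.15). The hinge is stiff (0.45 N m): the lid stays at whatever angle it is left, so it must be pushed the whole way, with 2 to 5 N near its free edge.
- lid_hinge (a point): Middle of the hinge line, which runs along box x at the top of the +y wall, 99 mm above the bench, 118 mm to box +y of the box's origin. It does not move.
- lid_edge (a point): Middle of the lid's free long edge, on its outer (upper) face, 242 mm from the hinge line. The lid is a flat panel 352 x 242 x 4 mm with a 28 mm skirt on its three free sides pointing inwards (down when shut); when open its outer face looks away from the box, to box +y. Site z: outward normal of the panel; -y: from hinge to free edge.
- hammer: Shoemaker's hammer, 280 mm, wooden handle, lying on the bench; not to be disturbed. Origin: on the bench under its middle, x along it towards the head.
- cement_tin: Closed round tin, 84 mm across, 95 mm high, standing on the bench; not to be disturbed. Origin: centre of its underside.
- tape_roll: Roll of tape, 100 mm across, 48 mm high, lying flat; not to be disturbed. Origin: centre of its underside.
There are look-alikes about, which are no part of the job. What is meant by the last is not black, and is the larger of those in its own colour.

How it is judged:
By the outcome, as a careful person would: the job done as asked, in the order asked, and still so for the second after the job is handed in, with the robot touching nothing.
It also fails if it takes over 64 s, if anything falls off the work surface, if the arm or the gripper's body presses on something with over 40 N, if the wrist force passes 120 N, or if a joint passes its speed limit or range.

## Working session

There is one attempt and no reset: what is moved stays moved. The work goes in short steps, Python scripts to look and compute and a tool call to move; the robot and the scene stay as the last step left them, time stands still between calls to the robot, and variables do not carry over. Pictures are saved under pics/ and viewed, on a budget of 10 in all, crops included, one or two more only if the job needs it, and the job is handed in when it is done.

Besides the shell and the picture viewer there is one more tool, called after ">>>" as name([rows], argument=value, ...), one row to a line, values as JSON. send_rows: Moves the arm, as the interface text tells. Its arguments: {"type":"object","properties":{"series":{"type":"array","items":{"type":"array","items":{"type":"number"}}},"newtons":{"type":"number"}},"required":["series"]}

```bash
mkdir -p pics; cat > h.py <<'E'
from bench import *
import numpy as np, cv2
def snap(n,f):
    p,d=snapshot(n); cv2.imwrite('pics/'+f+'.png',p[:,:,::-1]); np.save('pics/'+f+'.npy',d); return p,d
def world(n,d):
    c=camera_params(n); v,u=np.mgrid[:480,:640]
    P=np.stack([(u-c['cx'])/c['fx']*d,(v-c['cy'])/c['fy']*d,d],-1)
    return P@np.array(c['orientation']).T+np.array(c['eye'])
E
python3 - <<'E'
from h import *
for n in('scene','top'):
    snap(n,n+'1'); print(camera_params(n))
s=read_state(); print(s)
E
```

```text
{'fx': 583.1441381165735, 'fy': 583.1441381165735, 'cx': 318.1404200391257, 'cy': 252.0481913314454, 'eye': array([ 1.07898039, -0.80150527,  1.34804673]), 'orientation': array([[ 0.7897605 ,  0.47400536, -0.38935495],
       [ 0.61338748, -0.61629241,  0.49390228],
       [-0.00584418, -0.62888997, -0.77747235]])}
{'fx': 543.7399394220583, 'fy': 543.7399394220583, 'cx': 317.9048015517639, 'cy': 237.35527546045367, 'eye': array([ 0.15614468, -0.05147079,  1.53943942]), 'orientation': array([[ 2.20193116e-02, -9.73911143e-01,  2.25858884e-01],
       [-9.99746699e-01, -2.25021648e-02,  4.36666601e-04],
       [ 4.65703936e-03, -2.25811289e-01, -9.74159932e-01]])}
{'time_s': 0.1, 'q': array([ 6.80310556e+01,  1.72131382e+01,  8.71753772e+01, -9.94315303e-04,
        7.56712416e+01, -3.81619096e+00]), 'joint_velocities': array([ 0.02355681, -0.06761458, -0.09354133,  0.03262657, -0.0833267 ,
       -0.07283502]), 'joint_torque': array([ 1.34252627e-03, -5.44372666e+01, -3.62375236e+01, -3.20809261e-05,
        3.04013898e-03, -3.58498971e-05]), 'tool_pos': array([0.17128621, 0.52243348, 0.23078151]), 'orientation': array([[-9.50230613e-01,  3.11547174e-01, -3.74580918e-04],
       [ 3.11547394e-01,  9.50230116e-01, -9.73514369e-04],
       [ 5.26424192e-05, -1.04176286e-03, -9.99999456e-01]]), 'ft_force': array([-0.1465257 , -0.03735038, -0.7752376 ]), 'wrist_torque': array([-0.0004532 ,  0.03296159, -0.00654971]), 'finger_gap': 0.0853996219992453}
```

View pics/scene1.png

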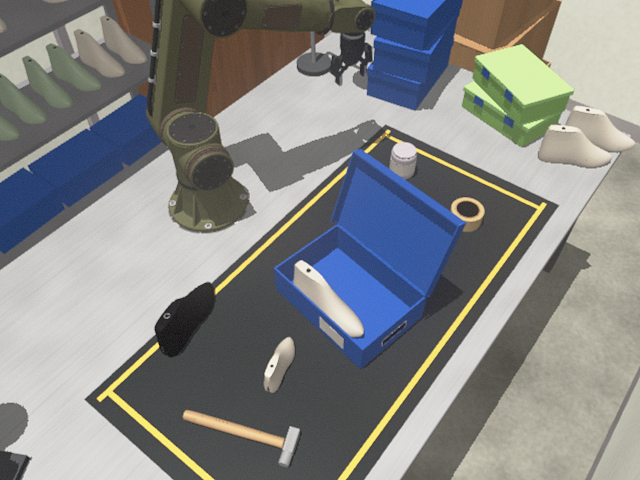

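View pics/top1.png

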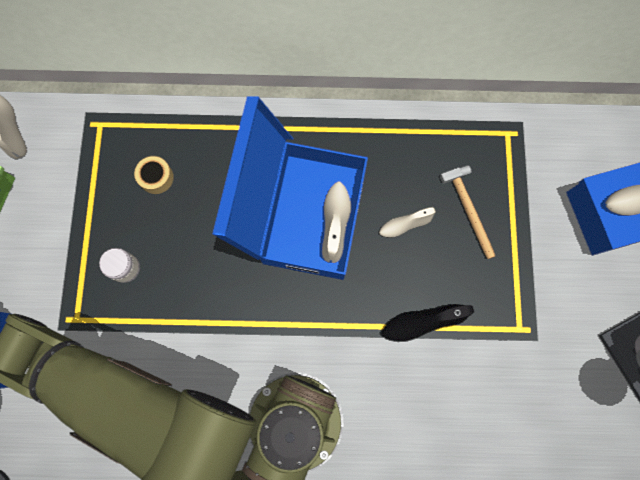

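The scene view shows five off-white or black candidates:
- The large off-white last standing in the blue lidded box (scene 325,300; top 337,220).
- A small off-white one on the mat (scene 280,363).
- A black one (scene 185,320).
- A pair off to the side (scene 570,140).
- One in another box (top 625,200).

The one in the open lidded box fits: it is off-white and larger than the one on the mat. Next I'll measure it and confirm in a crop.

```bash
python3 - <<'E'
from h import *
for n in('top','scene'):
    p=cv2.imread(f'pics/{n}1.png'); d=np.load(f'pics/{n}1.npy'); W=world(n,d)
    b,g,r=[p[...,i].astype(int) for i in range(3)]
    blue=(b>r+50)&(b>g+30)&(d>0)
    roi=(W[...,0]>.25)&(W[...,0]<.85)&(abs(W[...,1])<.4)
    Z=W[...,2]
    rim=blue&roi&(abs(Z-.098)<.006)
    q=W[rim][:,:2]; print(n,'rim',len(q),cv2.minAreaRect((q*1000).astype(np.float32)))
    lid=blue&roi&(Z>.14); q=W[lid]
    m=q.mean(0); u,s,v=np.linalg.svd(q-m,full_matrices=0); print('lid',len(q),m,'normal',v[2],s, 'maxz',q[:,2].max())
    off=(abs(r-b)<60)&(r>130)&(r>b)&roi&(d>0)&(Z>.02)
    # within box region
    t=off&(Z>.119)&(Z<.135); q=W[t]; print('cone',len(q),np.median(q,0),q.min(0),q.max(0)); 
    if len(q): print(cv2.minAreaRect((q[:,:2]*1000).astype(np.float32)))
c=cv2.imread('pics/scene1.png')[220:380,240:450]; cv2.imwrite('pics/crop1.png',cv2.resize(c,None,fx=3.6,fy=3.6,interpolation=2))
E
```

```text
top rim 883 ((579.3932495117188, -35.93449401855469), (239.7322540283203, 351.4184875488281), 80.07202911376953)
lid 6046 [0.60889487 0.12546268 0.25085839] normal [-0.17091246 -0.94773512  0.26941988] [8.38386635 5.13582239 0.62749726] maxz 0.342620056274505
cone 359 [ 0.49191629 -0.09297752  0.13038543] [ 0.43775027 -0.10970393  0.11904256] [ 0.55130924 -0.07535215  0.13496824]
((495.03240966796875, -93.54176330566406), (30.657264709472656, 114.12263488769531), 83.20067596435547)
scene rim 1182 ((578.302978515625, -35.098114013671875), (247.68658447265625, 349.69378662109375), 79.74422454833984)
lid 8499 [0.61120589 0.12358504 0.23953454] normal [ 0.16810549  0.94060625 -0.29495833] [9.80886027 5.48971833 0.72945307] maxz 0.34155069312268416
cone 374 [ 0.4981692  -0.09822832  0.12858671] [ 0.44208967 -0.11537569  0.1190319 ] [ 0.55517205 -0.07493296  0.13486028]
((498.8819580078125, -96.44178771972656), (33.368831634521484, 114.07144165039062), 82.19084930419922)
```

View pics/crop1.png

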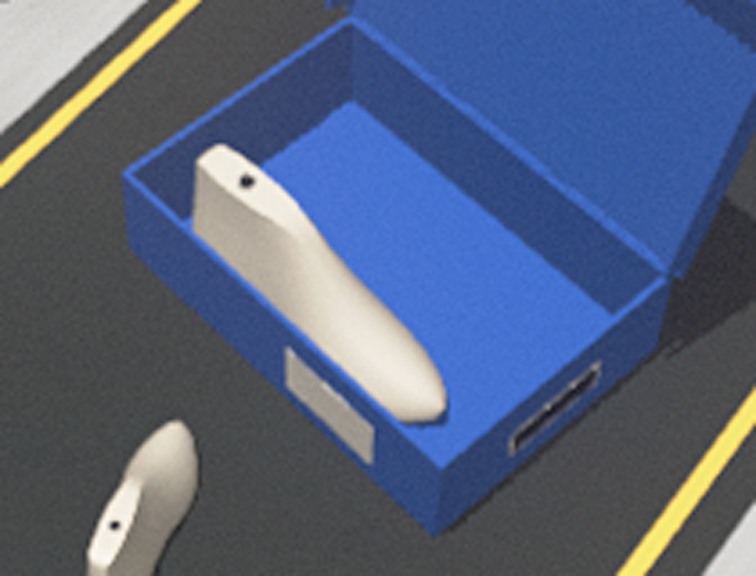

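The crop confirms it. The large off-white standing last is in the lidded box, with the flat cone top at about (245,180) in the crop. The small one on the mat is the look-alike.

The fits give:
- **Box:** yaw about -10°, centre about (0.579, -0.036).
- **Lid:** about 1.85 rad.
- **Cone:** about (0.494, -0.095).

I'll raise the arm, shut the fingers, align with the box and cross above the lid.

>>> send_rows([
  [0,0,-5.7,0,0,-0.048,0],
  [0,0,-5.7,0,0,-0.048,0],
  [0,0,-5.6,0,0,-0.047,0],
  [-2.61,-3.61,0,0,0,0,0],
  [-2.61,-3.61,0,0,0,0,0],
  [-2.61,-3.61,0,0,0,0,0],
  [-2.61,-3.61,0,0,0,0,0],
  [-2.61,-3.61,0,0,0,0,0],
  [-2.61,-3.61,0,0,0,0,0],
  [-2.61,-3.61,0,0,0,0,0],
  [-2.61,-3.61,0,0,0,0,0],
  [-2.61,-3.61,0,0,0,0,0],
  [-2.61,-3.61,0,0,0,0,0],
  [-2.61,-3.61,0,0,0,0,0],
  [-2.61,-3.61,0,0,0,0,0],
  [-2.61,-3.61,0,0,0,0,0],
  [-2.61,-3.61,0,0,0,0,0],
  [-2.61,-3.61,0,0,0,0,0],
  [-2.61,-3.61,0,0,0,0,0],
  [-2.61,-3.61,0,0,0,0,0],
])

```text
time_s: 2.6
tool_pos: [0.5026, -0.16, 0.401]
orientation: [[-0.985, 0.173, -0.0], [0.173, 0.985, 0.0], [0.001, 0.0, -1.0]]
ft_force: [0.5, -0.1, -0.2]
finger_gap: 0.0
```

>>> send_rows([
  [0,0,4,0,0,0,0],
  [0,0,4,0,0,0,0],
  [0,0,4,0,0,0,0],
  [0,0,4,0,0,0,0],
  [0,0,4,0,0,0,0],
  [0,0,4,0,0,0,0],
  [0,0,3,0,0,0,0],
  [0,0,1.2,0,0,0,0],
  [0,0,0.7,0,0,0,0],
  [0,0,0,0,0,0,0],
])

```text
time_s: 3.85
tool_pos: [0.5025, -0.1587, 0.1128]
orientation: [[-0.985, 0.173, 0.001], [0.173, 0.985, -0.0], [-0.001, -0.0, -1.0]]
ft_force: [-0.3, -0.1, 0.2]
finger_gap: -0.0002
```

```bash
python3 - <<'E'
from h import *
s=read_state();print(s['time_s'],s['tool_pos'],s['ft_force'])
p,d=snap('scene','s2'); c=cv2.resize(p[220:400,230:470,::-1],None,fx=3.2,fy=3.2,interpolation=2); cv2.imwrite('pics/crop2.png',c)
E
```

```text
3.85 [ 0.50249298 -0.15866161  0.11278001] [-0.33520823 -0.06913541  0.18718659]
```

View pics/crop2.png

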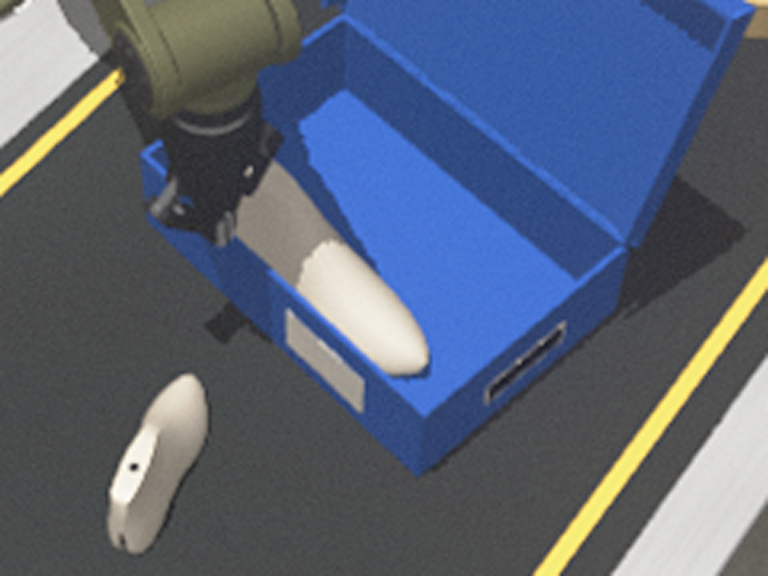

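The shut fingers (crop 220,235) are over the -y rim beside the cone, clear of it. Now I push in box +y.

>>> send_rows([
  [0,1,0,0,0,0,0],
  [0,1,0,0,0,0,0],
  [0,1,0,0,0,0,0],
  [0,1,0,0,0,0,0],
  [0,1,0,0,0,0,0],
  [0,1,0,0,0,0,0],
  [0,1,0,0,0,0,0],
  [0,0,0,0,0,0,0],
])

```text
time_s: 4.9
tool_pos: [0.5144, -0.0889, 0.1121]
orientation: [[-0.985, 0.172, -0.0], [0.172, 0.985, 0.0], [0.0, 0.0, -1.0]]
ft_force: [0.8, -0.0, 0.0]
finger_gap: -0.0002
```

```bash
python3 - <<'E'
from h import *
s=read_state();print(s['time_s'],s['tool_pos'],s['ft_force'])
p,d=snap('scene','s3'); c=cv2.resize(p[220:400,230:470,::-1],None,fx=3.2,fy=3.2,interpolation=2); cv2.imwrite('pics/crop3.png',c)
E
```

```text
4.9 [ 0.51439999 -0.08889855  0.11214379] [ 8.41147272e-01 -3.86145607e-04  1.34575313e-02]
```

View pics/crop3.png

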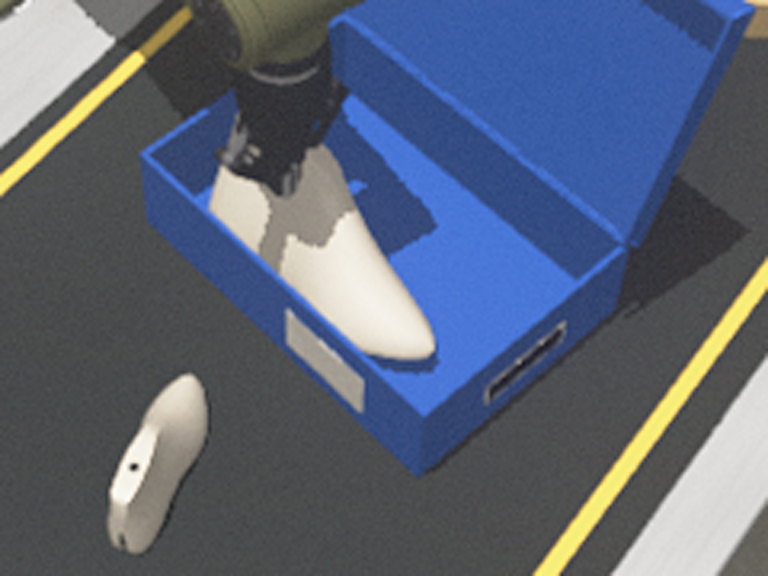

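The last is leaning well towards +y, with its side turned up at (290,250) and the toe at (410,345). I'll keep going until it falls.

>>> send_rows([
  [0,1,0,0,0,0,0],
  [0,1,0,0,0,0,0],
  [0,1,0,0,0,0,0],
  [0,1,0,0,0,0,0],
  [0,1,0,0,0,0,0],
  [0,0,0,0,0,0,0],
  [0,0,0,0,0,0,0],
  [0,0,-3,0,0,0,0],
  [0,0,-4,0,0,0,0],
  [0,0,-5,0,0,0,0],
  [0,0,-5,0,0,0,0],
  [0,0,-6,0,0,0,0],
  [0,0,-6,0,0,0,0],
])

```text
time_s: 6.58
tool_pos: [0.5225, -0.0407, 0.4044]
orientation: [[-0.985, 0.174, 0.0], [0.174, 0.985, -0.0], [-0.0, -0.0, -1.0]]
ft_force: [0.1, -0.3, 1.1]
finger_gap: 0.0
```

```bash
python3 - <<'E'
from h import *
s=read_state();print(s['time_s'],s['tool_pos'],s['ft_force'])
p,d=snap('scene','s4'); c=cv2.resize(p[150:400,200:500,::-1],None,fx=2.4,fy=2.4,interpolation=2); cv2.imwrite('pics/crop4.png',c)
W=world('scene',d); r,g,b=[p[...,i].astype(int) for i in range(3)]
R=np.array([[.985,-.174],[.174,.985]]); q=(W[...,:2]-[.579,-.0355])@R.T
m=(abs(q[...,0])<.165)&(abs(q[...,1])<.113)&(abs(r-b)<60)&(r>b)&(r>100)&(d>0)&(W[...,2]<.15)
print(m.sum(),np.percentile(q[m],[1,50,99],axis=0),np.percentile(W[m][:,2],[50,95,99]))
E
```

```text
6.575 [ 0.52251037 -0.0406965   0.40435075] [ 0.07778725 -0.3314405   1.10196614]
2567 [[-0.13932547 -0.04733618]
 [-0.03909809 -0.01217318]
 [ 0.09169265  0.07956343]] [0.0547999  0.07770384 0.08309071]
```

View pics/crop4.png

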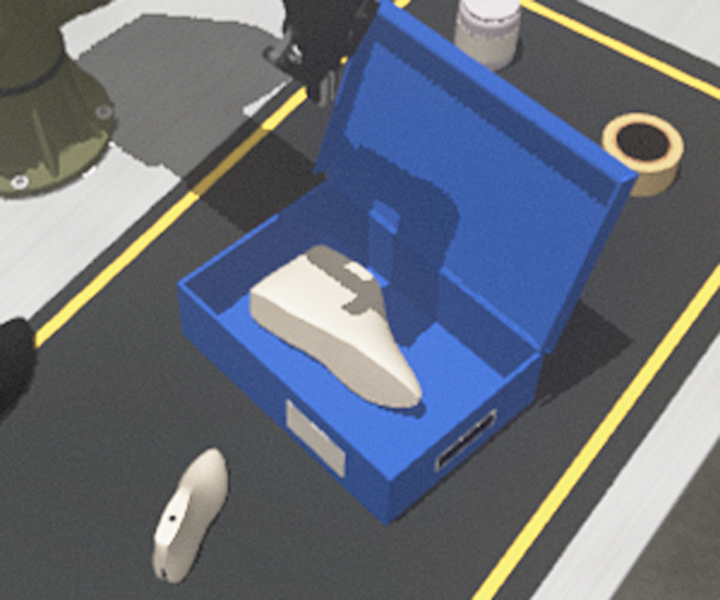

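The last is lying on its side below the rim: sole face at (330,350), top at about 83 mm. Next I go over to the outer side of the lid and turn the gripper 90° so its narrow side faces the lid.

>>> send_rows([
  [-0.55,2.5,0,0,0,0,0],
  [-0.55,2.5,0,0,0,0,0],
  [-0.55,2.5,0,0,0,0,0],
  [-0.55,2.5,0,0,0,0,0],
  [-0.55,2.5,0,0,0,0,0],
  [-0.55,2.5,0,0,0,0,0],
  [-0.55,2.5,0,0,0,0,0],
  [-0.55,2.5,0,0,0,0,0],
  [-0.55,2.5,0,0,0,0,0],
  [-0.55,2.5,0,0,0,0,0],
  [0,0,0,0,0,0.1571,0],
  [0,0,0,0,0,0.1571,0],
  [0,0,0,0,0,0.1571,0],
  [0,0,0,0,0,0.1571,0],
  [0,0,0,0,0,0.1571,0],
  [0,0,0,0,0,0.1571,0],
  [0,0,0,0,0,0.1571,0],
  [0,0,0,0,0,0.1571,0],
  [0,0,0,0,0,0.1571,0],
  [0,0,0,0,0,0.1571,0],
])

```text
time_s: 9.12
tool_pos: [0.6205, 0.1959, 0.402]
orientation: [[0.179, 0.984, -0.0], [0.984, -0.179, -0.0], [-0.0, -0.0, -1.0]]
ft_force: [0.4, -0.0, -0.4]
finger_gap: -0.0002
```

>>> send_rows([
  [0,0,3,0,0,0,0],
  [0,0,3,0,0,0,0],
  [0,0,3,0,0,0,0],
  [0,0,1.4,0,0,0,0],
  [0,0,0,0,0,0,0],
])

```text
time_s: 9.75
tool_pos: [0.6204, 0.1961, 0.2979]
orientation: [[0.173, 0.985, -0.001], [0.985, -0.173, -0.0], [-0.0, -0.001, -1.0]]
ft_force: [-0.2, -0.5, -0.3]
finger_gap: 0.0002
```

```bash
python3 - <<'E'
from h import *
s=read_state();print(s['time_s'],s['tool_pos'],s['orientation'],s['ft_force'],s['q'])
snap('scene','s5')
E
```

```text
9.75 [0.62037264 0.19612097 0.29793773] [[ 1.73403390e-01  9.84850337e-01 -1.03814881e-03]
 [ 9.84850781e-01 -1.73403760e-01 -2.76107945e-04]
 [-4.51943910e-04 -9.74543613e-04 -9.99999423e-01]] [-0.17284449 -0.47893305 -0.33509613] [ 1.43190089e+01  2.86483570e+01  6.26117614e+01 -6.17487498e-04
  8.88014279e+01  2.43047945e+01]
```

View pics/s5.png

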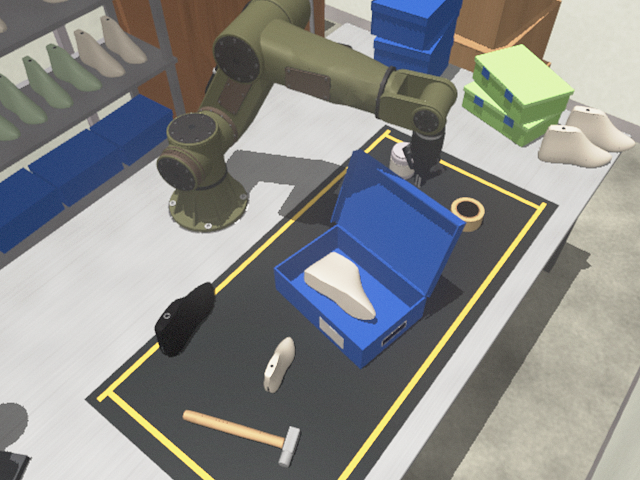

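>>> send_rows([
  [-1.77,0,-0.18,0,0,0,0],
  [-1.77,0,-0.18,0,0,0,0],
  [-1.77,0,-0.18,0,0,0,0],
  [-1.77,0,-0.18,0,0,0,0],
  [-1.77,0,-0.18,0,0,0,0],
  [-1.77,0,-0.18,0,0,0,0],
  [-1.8,0,0.23,0,0,0,0],
  [-1.8,0,0.23,0,0,0,0],
  [-1.8,0,0.23,0,0,0,0],
  [-1.7,0,0.7,0,0,0,0],
  [-1.7,0,0.7,0,0,0,0],
  [-1.7,0,0.7,0,0,0,0],
  [-1.45,0,1.12,0,0,0,0],
  [-1.45,0,1.12,0,0,0,0],
  [-1.45,0,1.12,0,0,0,0],
])

```text
time_s: 11.68
tool_pos: [0.576, -0.0553, 0.2465]
orientation: [[0.173, 0.985, -0.0], [0.985, -0.173, 0.0], [0.0, -0.001, -1.0]]
ft_force: [0.0, 1.3, -0.4]
finger_gap: -0.0
```

```bash
python3 - <<'E'
from h import *
s=read_state();print(s['time_s'],s['tool_pos'],s['ft_force'])
snap('scene','s6')
E
```

```text
11.675 [ 0.57603466 -0.05530788  0.24654586] [ 0.01672446  1.33712428 -0.36986872]
```

View pics/s6.png

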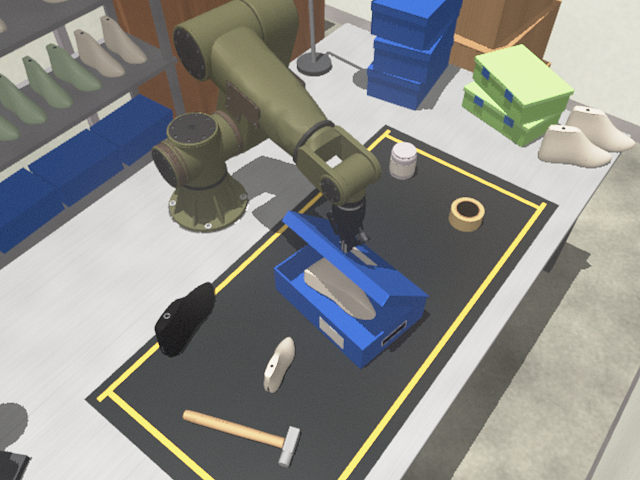

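The lid (edge at about 340,255) is following the fingers at roughly 40°. I'll continue the arc and press down.

>>> send_rows([
  [-1.12,0,1.45,0,0,0,0],
  [-1.12,0,1.45,0,0,0,0],
  [-1.12,0,1.45,0,0,0,0],
  [-0.53,0,1.28,0,0,0,0],
  [-0.53,0,1.28,0,0,0,0],
  [-0.53,0,1.28,0,0,0,0],
  [-0.53,0,1.28,0,0,0,0],
  [-0.2,0,1.2,0,0,0,0],
  [-0.2,0,1.2,0,0,0,0],
  [-0.2,0,1.1,0,0,0,0],
  [0,0,0.4,0,0,0,0],
  [0,0,0.4,0,0,0,0],
  [0,0,0,0,0,0,0],
])

```text
time_s: 13.35
tool_pos: [0.5658, -0.1143, 0.1098]
orientation: [[0.173, 0.985, -0.0], [0.985, -0.173, 0.0], [0.0, -0.0, -1.0]]
ft_force: [0.5, 0.3, 0.1]
finger_gap: -0.0001
```

>>> send_rows([
  [0,0,0.3,0,0,0,0],
  [0,0,0.3,0,0,0,0],
  [0,0,0,0,0,0,0],
])

```text
time_s: 13.72
tool_pos: [0.5657, -0.1143, 0.1036]
orientation: [[0.173, 0.985, -0.0], [0.985, -0.173, 0.0], [0.0, -0.0, -1.0]]
ft_force: [-0.2, -0.5, 0.5]
finger_gap: -0.0003
```

>>> send_rows([
  [0,0,0.2,0,0,0,0],
  [0,0,0.2,0,0,0,0],
])

```text
time_s: 13.98
tool_pos: [0.5662, -0.1145, 0.1027]
orientation: [[0.173, 0.985, 0.002], [0.985, -0.173, -0.0], [-0.0, 0.002, -1.0]]
ft_force: [-19.3, 4.7, 43.6]
finger_gap: 0.0001
```

It hits a hard stop at z = 0.103 (rim plus the 4 mm panel), so the lid is shut. I'll back off and check.

>>> send_rows([
  [0,0,-0.4,0,0,0,0],
  [0,0,-2,0,0,0,0],
  [0,0,-4,0,0,0,0],
  [0,0,-5,0,0,0,0],
  [0,0,-5,0,0,0,0],
  [2.5,0,-4,0,0,0,0],
  [4,0,0,0,0,0,0],
  [4,0,0,0,0,0,0],
  [4,0,0,0,0,0,0],
  [4,0,0,0,0,0,0],
  [4,0,0,0,0,0,0],
  [3,0,0,0,0,0,0],
  [0,0,0,0,0,0,0],
])

```text
time_s: 15.6
tool_pos: [0.6098, 0.1385, 0.3033]
orientation: [[0.171, 0.985, -0.001], [0.985, -0.171, 0.0], [-0.0, -0.001, -1.0]]
ft_force: [-0.2, -0.4, 0.1]
finger_gap: 0.0004
```

```bash
python3 - <<'E'
from h import *
s=read_state();print(s['time_s'],s['tool_pos'],s['ft_force'])
R=np.array([[.985,-.174],[.174,.985]])
for n in('scene','top'):
    p,d=snap(n,n+'7'); W=world(n,d); r,g,b=[p[...,i].astype(int) for i in range(3)]
    q=(W[...,:2]-[.579,-.0355])@R.T
    m=(abs(q[...,0])<.16)&(abs(q[...,1])<.10)&(b>r+50)&(d>0)&(abs(W[...,2]-.1)<.05)
    A=np.c_[q[m],np.ones(m.sum())]; f=np.linalg.lstsq(A,W[m][:,2],rcond=None)[0]
    print(n,m.sum(),'slope x,y,z0',f)
    d0=np.load(f'pics/{n}1.npy'); p0=cv2.imread(f'pics/{n}1.png')[:,:,::-1]
    for nm,(u,v) in ({'hammer':(240,428),'tin':(403,160),'tape':(467,214),'small':(280,363)} if n=='scene' else {'hammer':(470,210),'tin':(118,263),'tape':(153,174)}).items():
        a=np.s_[v-25:v+25,u-25:u+25]; print(nm,np.abs(p[a].astype(int)-p0[a]).mean())
E
```

```text
15.6 [0.60983281 0.13853688 0.30332534] [-0.23359534 -0.36737331  0.07128888]
scene 6668 slope x,y,z0 [-8.50989600e-05  4.23851662e-04  1.01949587e-01]
hammer 6.7844
tin 56.794666666666664
tape 14.342133333333333
small 7.005066666666667
top 7160 slope x,y,z0 [1.06172174e-03 8.79802436e-05 1.03877800e-01]
hammer 2.9570666666666665
tin 3.0456
tape 3.1653333333333333
```

View pics/scene7.png

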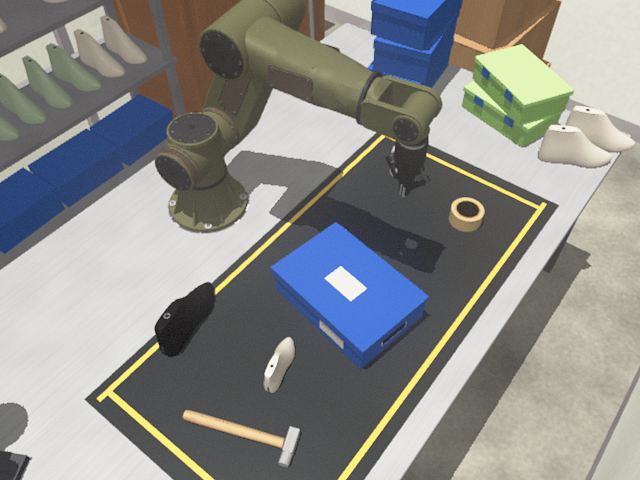

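The lid lies flat (slope about 0, z about 0.103) and the hammer, tin and tape are unchanged. The scene-view tin difference is only the arm in front of it. I'm handing the job in.

```bash
python3 -c "
from bench import *
print(finish_job())"
```

```text
the job is handed in; nothing more can be done
None
```

The last is lying on its side in the box and the lid is fully shut over it. I pushed the last over with the shut fingertips, then swept the lid round from behind and pressed it down. The job was handed in at about 15.7 s of the 64 s allowed.

- **Last:** before the lid closed, the picture showed it on its side, with its highest point at about 83 mm, below the 99 mm rim.
- **Lid:** both cameras show it flat, with a slope of 0.001 or less and its top at 102–104 mm. It met a hard stop when pressed. That press peaked at about 44 N along z on the fingertips, well above the 2 to 5 N the hinge needs. The force limits are 120 N at the wrist and 40 N for the arm or gripper body.
- **Other objects:** the hammer, tin and tape roll looked unchanged in the top view. In the scene view the arm was in front of the tin, so that comparison disagreed for the tin. The tape also differed a little there; I put that down to shadow but did not check it.
- **Robot:** it ended about 0.2 m above the bench objects, with no contact force.

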